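# Turn the station's status flag to green

## Task

The run at the blue station is finished: with the fingertips, turn the flag on the blue-based stand right over its pivot, from amber to green, until it lies down flat on the other side. Push it over gently without taking it between the fingers, flicking or forcing it; do not lift the stand or shove it about. Leave the white stand with its flag, the bottle and the beaker as they are.

Things in the scene. Friction and masses are not known exactly. Their poses are not given: they have to be found in the camera images.
- blue_stand: loose weighted flag stand, 0.9 kg: blue base plate 160 x 100 x 12 mm (x, y, z), two posts 14 x 8 mm, 119 mm tall, at y = +-42 mm, that carry a level axle. Origin: centre of the base's underside. +x points from the flag's first side over the pivot to its other side (away from the robot within 0.35 rad), y along the axle, z up
- blue_stand_pivot (a point): centre of the axle of the blue stand, 110 mm above the bench, midway between the posts; axes as blue_stand. Under it a dark stop ledge, 36 mm long (x), top 107 mm above the bench, joins the posts; beyond the ledge there is free air between flag and base plate
- flag (a joint): Flag to be turned, on the blue stand; angle: 0 = level towards the stand's -x, amber face up; pi/2 = upright; pi = turned right over, level towards the stand's +x, green face up. Stops at 0 and pi. Stiff hinge (0.045 N m friction): the flag stays at whatever angle it is left; about 1 N at its free edge moves it. Starts between 0 and 0.3 rad
- flag_edge (a point): middle of the free edge (half-way through the thickness) of the blue stand's flag, moving with it. The flag: white plate 68 mm wide along the axle, 6 mm thick, from 4 to 90 mm from the axle and centred on it, one face amber, the other green, 45 g
- white_stand: loose weighted flag stand, 0.9 kg: white base plate 160 x 100 x 12 mm (x, y, z), two posts 14 x 8 mm, 119 mm tall, at y = +-42 mm, that carry a level axle. Origin: centre of the base's underside. +x points from the flag's first side over the pivot to its other side (away from the robot within 0.35 rad), y along the axle, z up. Leave it alone
- other_flag (a joint): Flag on the white stand; angle: 0 = level towards the stand's -x, amber face up; pi/2 = upright; pi = turned right over, level towards the stand's +x, green face up. Stops at 0 and pi. Stiff hinge (0.045 N m friction): the flag stays at whatever angle it is left; about 1 N at its free edge moves it. Starts between 0 and 0.3 rad. Leave it alone
- other_flag_edge (a point): middle of the free edge (half-way through the thickness) of the white stand's flag, moving with it. The flag: white plate 68 mm wide along the axle, 6 mm thick, from 4 to 90 mm from the axle and centred on it, one face amber, the other green, 45 g
- amber_bottle: loose closed bottle of amber glass with a black cap, 60 mm in diameter, 125 mm tall; origin at the centre of its underside. Leave it alone
- beaker: loose empty glass beaker, 70 mm in diameter, 90 mm tall; origin at the centre of its underside. Leave it alone
Not all that is in view belongs to the job. What is meant by the blue_stand is not brown, and is the smaller of those in its own colour.

How it is judged:
By the outcome, as a careful person would: the job done as asked, in the order asked, and still so for the second after the job is handed in, with the robot touching nothing.
It also fails if it takes over 45 s, if anything falls off the work surface, if the arm or the gripper's body presses on something with over 40 N, if the wrist force passes 120 N, or if a joint passes its speed limit or range.

## Robot

A 6-joint arm with a two-finger parallel gripper is mounted at the origin on the work surface. World frame = base frame: x ahead of the robot, y to its left, z up, the work surface at z = 0. Lengths are in m, angles in rad, forces in N, time in s.
With the tool pointing down it reaches from about 0.375 to 0.975 m from the base axis. Payload 3.8 kg.
Tool frame: the origin (TCP) lies on the centre line of the jaws, within the pads' length; the fingertips stand 17 mm ahead of it and the grasp point (between the pads) lies 2 mm behind it; z points along the fingers, x is the direction in which the jaws open and shut, and the axes are right-handed (so a half turn about z gives the same grasp; the last joint's range is limited). The gripper opens to 88 mm and grips with 3 to 60 N. Pads are 18 mm wide; open, the fingers measure 123 mm over their backs; the gripper's body (75 mm by 187 mm) begins 45 mm behind the grasp point.
Start: joints at [-1.189, 0.264, 1.604, -0, 1.274, -0.037], TCP at [0.274, -0.617, 0.256] pointing down, gripper open.
Joint ranges: [-2.63, 2.63], [-0.94, 2.18], [0.31, 2.57], [-1.31, 4.45], [0, 2.66], [-2.55, 2.55]. Speed limits (rad/s): [2.57, 2.57, 3.14, 3.14, 3.14, 3.14].

## Interface

Orientations are given as a rotation vector (axis times angle).
In Python, from cell import manip gives the robot as it stands.
- The arm moves only by the shell command python3 -m crank 'ROWS'. ROWS is JSON, one flat list of numbers, 7 for each row, row after row: the shift along the tool's x, y, z in mm, then the turn, a rotation vector about the tool's x, y, z in rad, then the opening, from 0 (shut) to 1 (fully open). In form: [x, y, z, ax, ay, az, jaw, x, y, z, ax, ay, az, jaw, ...]. A call has 1 to 12 rows; each row shifts and turns the commanded pose from where the row before left it, along the tool's axes as they then stand; what a row does not reach is not made up. A row lasts 1/8 s, in which the tool goes at most 62.5 mm and 10.7 degrees, less where a joint would pass 70% of its speed; a pose out of reach is approached as far as the arm can. A call with a gripper value outside its range is refused whole. The fingers move at their own pace and stop on an object; the grip force is fixed at half the most. Time passes only in rows, so rows that do not move let the fingers close. It gives the time, the measured TCP pose, the force and the opening at its end, in the units of the state.
- manip.observe(): the state, without advancing time (a new reading comes with each control period).
- manip.snapshot(name): name is "side" or "top" or "wrist"; returns a dict with "frame" (420x560x3 uint8, blue, green, red), "fovy" (degrees; the focal length in pixels is half the picture's height over the tangent of half this angle, whatever the lens; pixels are square), "cx", "cy" (the principal point, pixels), "k1" (the pictures are not rectified: a ray, as slopes to the right and down, at radius r is drawn at 1 + k1 r^2 times it, then the intrinsics apply), "rvec" (rotation vector, rad) and "tvec" (3), from world to camera coordinates, as OpenCV has them. Camera axes: x right, y down, z forward; pixel columns grow to the right and rows downward; lengths in m; the calibration is good to about 2 mm. A picture is of the moment at which its call begins. There is no depth.
- manip.job_done(): hands the job in, once; it reports no verdict.
The state is a dict: "time_s": time; "q": joint angles; "qd": joint speeds; "tau": joint torques, N m; "eef_pos": TCP position; "tool_rot": TCP orientation; "force": force on the tool from outside, world axes, zero at the start; "torque": the same for the moment, N m; "finger_gap": finger opening in m.
Only numpy, scipy, OpenCV 4.12 (cv2) and the standard library are available. Lean on these libraries where they do the work, as an engineer would, in place of code of your own. Each camera call takes 0.05 s, during which the arm holds its last target.

## Working session

There is one attempt and no reset: what is moved stays moved. The work goes in short steps, Python scripts to look and compute and a shell command to move; the robot and the scene stay as the last step left them, time stands still between calls to the robot, and variables do not carry over. Pictures are saved under pics/ and viewed, and the job is handed in when it is done.

```bash
mkdir -p pics; ls
cat > h.py <<'E'
import numpy as np, cv2
from cell import manip
def snap(n,fn=None):
    s=manip.snapshot(n)
    if fn: cv2.imwrite('pics/'+fn,s['frame'])
    return s
def cam(s):
    f=s['frame'].shape[0]/2/np.tan(np.radians(s['fovy'])/2)
    R=cv2.Rodrigues(np.array(s['rvec'],float))[0]; t=np.array(s['tvec'],float).ravel()
    return f,R,t
def ray(s,u,v):
    f,R,t=cam(s)
    xd=np.array([(u-s['cx'])/f,(v-s['cy'])/f]); x=xd.copy()
    for _ in range(50): x=xd/(1+s['k1']*(x@x))
    d=R.T@np.array([x[0],x[1],1.]); o=-R.T@t
    return o,d/np.linalg.norm(d)
def onz(s,u,v,z):
    o,d=ray(s,u,v); return o+d*(z-o[2])/d[2]
def proj(s,p):
    f,R,t=cam(s); c=R@np.array(p,float)+t; x=c[:2]/c[2]; x=x*(1+s['k1']*(x@x)); return x*f+[s['cx'],s['cy']]
E
python3 - <<'E'
from h import *
import pickle
d={}
for n in ['side','top','wrist']:
    s=snap(n,n+'0.png'); d[n]=s; f,R,t=cam(s); print(n,f,s['k1'],(-R.T@t).round(3),R[2].round(2))
pickle.dump(d,open('s0.pkl','wb'))
print(manip.observe())
E
```

```text
pics
side 527.3493359795051 0.042716131291199395 [-0.061  0.757  0.94 ] [ 0.41 -0.61 -0.68]
top 386.5722043024553 0.011603558369587342 [ 0.274 -0.007  1.022] [ 0.23  0.01 -0.97]
wrist 355.52919277898 -0.06323762583154248 [ 0.336 -0.589  0.384] [-0.24 -0.11 -0.96]
{'time_s': 0.15, 'q': array([-1.18889301e+00,  2.64566710e-01,  1.60503361e+00, -2.19448857e-05,
        1.27372916e+00, -3.68978255e-02]), 'qd': array([-3.09952300e-04, -2.44586387e-03, -2.50401933e-03, -7.31410180e-05,
        1.11158054e-03,  1.26150791e-04]), 'tau': array([ 3.23836985e-04, -5.02847064e+01, -3.57468188e+01,  7.28929904e-02,
        2.49533867e-02, -9.67232063e-05]), 'eef_pos': array([ 0.27429896, -0.61618518,  0.25469745]), 'tool_rot': array([-2.63387600e+00,  1.71059284e+00,  2.24988575e-03]), 'force': array([0.35209933, 0.29153443, 0.5034605 ]), 'torque': array([-0.05782586, -0.00160773,  0.02026918]), 'finger_gap': 0.0883537630264689}
```

View pics/top0.png

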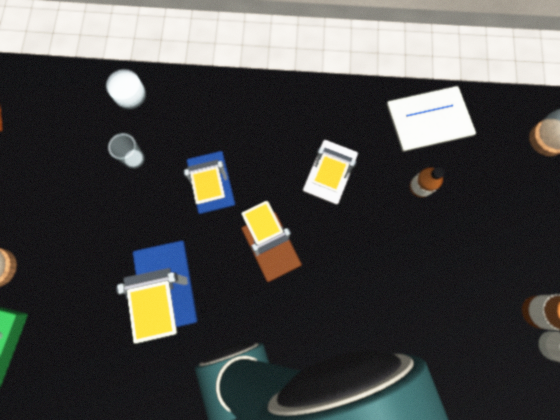

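View pics/side0.png

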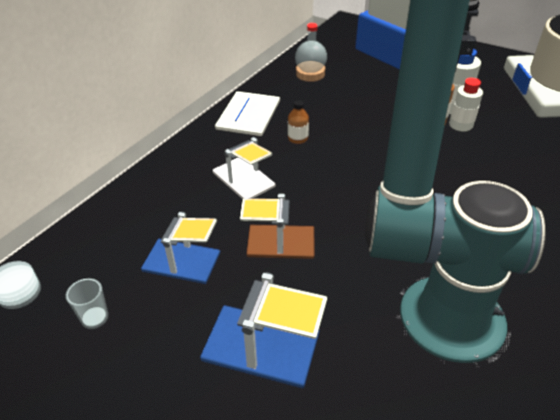

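The top view shows two blue stands: a small one at (210,182) and a large one at (160,290). The small one is the target. The white stand is at (330,172), a brown one at (270,240), the beaker at (125,150) and the bottle at (427,181). Next I'll measure the target from zoomed crops.

Run:
```python
from h import *
import pickle
d=pickle.load(open('s0.pkl','rb'))
for n,(u0,v0,u1,v1) in dict(top=(170,135,250,225),side=(130,200,230,290)).items():
    im=d[n]['frame'][v0:v1,u0:u1]
    cv2.imwrite(f'pics/crop_{n}.png',cv2.resize(im,None,fx=6,fy=6,interpolation=cv2.INTER_CUBIC))
for n in ['top','side']:
    s=d[n]; hsv=cv2.cvtColor(s['frame'],cv2.COLOR_BGR2HSV)
    for nm,lo,hi,z in [('blue',(100,120,40),(130,255,255),.012),('amber',(20,150,120),(35,255,255),.115)]:
        m=cv2.inRange(hsv,lo,hi); c,_=cv2.findContours(m,cv2.RETR_EXTERNAL,cv2.CHAIN_APPROX_NONE)
        for k in c:
            if cv2.contourArea(k)<150: continue
            r=cv2.minAreaRect(k); b=cv2.boxPoints(r)
            print(n,nm,np.round(r[0],1),[ (np.round(p,1).tolist(), onz(s,*p,z)[:2].round(3).tolist()) for p in b])
```

```text
top blue [164.3 286. ] [([130.10000610351562, 248.10000610351562], [0.392, 0.377]), ([184.10000610351562, 239.0], [0.426, 0.239]), ([198.60000610351562, 323.79998779296875], [0.214, 0.177]), ([144.5, 333.0], [0.183, 0.309])]
top blue [210.1 181.8] [([184.0, 158.10000610351562], [0.651, 0.266]), ([222.60000610351562, 148.8000030517578], [0.686, 0.162]), ([236.3000030517578, 205.5], [0.526, 0.109]), ([197.60000610351562, 214.8000030517578], [0.493, 0.21])]
top amber [150.4 311.4] [([129.5, 290.70001220703125], [0.283, 0.324]), ([164.10000610351562, 285.3999938964844], [0.3, 0.247]), ([171.3000030517578, 332.20001220703125], [0.198, 0.217]), ([136.6999969482422, 337.5], [0.182, 0.292])]
top amber [261.9 222.3] [([245.60000610351562, 214.1999969482422], [0.48, 0.073]), ([265.20001220703125, 204.39999389648438], [0.507, 0.028]), ([278.20001220703125, 230.39999389648438], [0.445, -0.008]), ([258.6000061035156, 240.1999969482422], [0.419, 0.037])]
top amber [206.5 184.4] [([192.89999389648438, 174.10000610351562], [0.572, 0.211]), ([214.8000030517578, 169.39999389648438], [0.588, 0.159]), (
[... 1498 characters left out ...]
, [0.218, 0.183]), ([313.0, 331.70001220703125], [0.194, 0.257])]
side amber [193. 229.] [([175.0, 221.0], [0.603, 0.168]), ([211.0, 221.0], [0.534, 0.125]), ([211.0, 237.0], [0.503, 0.165]), ([175.0, 237.0], [0.57, 0.206])]
side amber [259.7 208.6] [([243.89999389648438, 215.10000610351562], [0.482, 0.07]), ([244.60000610351562, 200.60000610351562], [0.51, 0.028]), ([275.6000061035156, 202.0], [0.445, -0.006]), ([274.8999938964844, 216.60000610351562], [0.42, 0.036])]
side amber [251.  152.1] [([236.60000610351562, 151.1999969482422], [0.639, -0.119]), ([260.0, 140.8000030517578], [0.613, -0.19]), ([265.5, 153.0], [0.57, -0.152]), ([242.10000610351562, 163.39999389648438], [0.597, -0.084])]
```

View pics/crop_top.png

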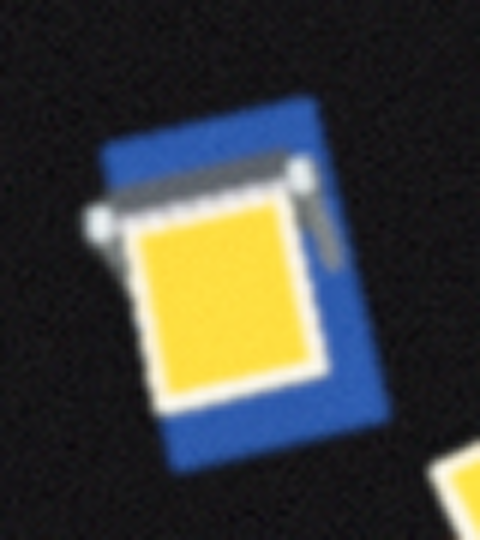

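View pics/crop_side.png

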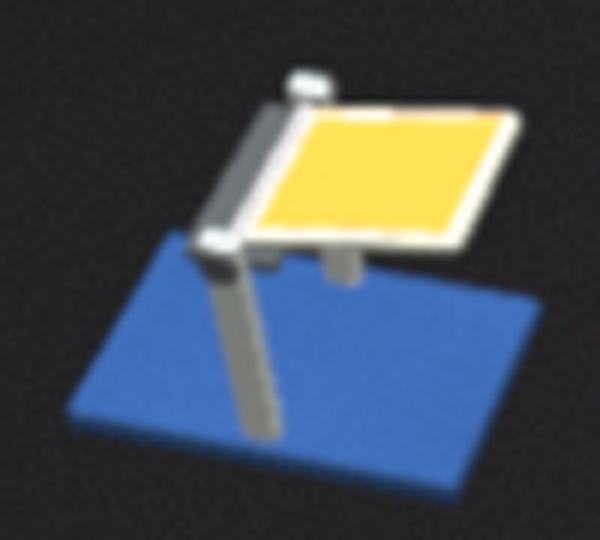

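```bash
cat >> h.py <<'E'
def tri(sa,pa,sb,pb):
    A=np.zeros((3,3));b=np.zeros(3);L=[]
    for s,p in((sa,pa),(sb,pb)):
        o,d=ray(s,*p);P=np.eye(3)-np.outer(d,d);A+=P;b+=P@o;L.append((o,P))
    x=np.linalg.solve(A,b);return x,[np.linalg.norm(P@(x-o)) for o,P in L]
E
python3 - <<'E'
from h import *
import pickle
d=pickle.load(open('s0.pkl','rb'));T=d['top'];S=d['side']
ct=lambda x,y:(170+(x+.5)/6-.5,135+(y+.5)/6-.5)
cs=lambda x,y:(130+(x+.5)/6-.5,200+(y+.5)/6-.5)
for n,a,b in [('postL',(98,222),(218,238)),('postR',(300,175),(310,82)),('edgeL',(160,412),(465,243)),('edgeR',(330,370),(518,115)),
  ('baseFL',(101,147),(68,412)),('baseNL',(178,473),(455,487)),('baseFR',(315,95),(175,235)),('baseNR',(390,415),(542,303))]:
    x,e=tri(T,ct(*a),S,cs(*b)); print(n,x.round(4),np.round(e,4), onz(T,*ct(*a),.012 if 'base' in n else .117).round(4)[:2])
E
```

```text
postL [0.5755 0.2272 0.123 ] [0.0005 0.0005] [0.577  0.2284]
postR [0.6008 0.1469 0.1234] [0.0002 0.0002] [0.6029 0.1479]
edgeL [0.4932 0.1898 0.1337] [0.0014 0.0014] [0.4986 0.1942]
edgeR [0.517  0.1257 0.1314] [0.0004 0.0004] [0.5206 0.1276]
baseFL [0.6477 0.2581 0.0142] [0.0001 0.0001] [0.6486 0.2587]
baseNL [0.4978 0.2067 0.0125] [0.0007 0.0007] [0.4972 0.2064]
baseFR [0.6805 0.1626 0.0107] [0.0007 0.0007] [0.6807 0.1627]
baseNR [0.5292 0.114  0.012 ] [0.001 0.001] [0.5301 0.1144]
```

View pics/wrist0.png

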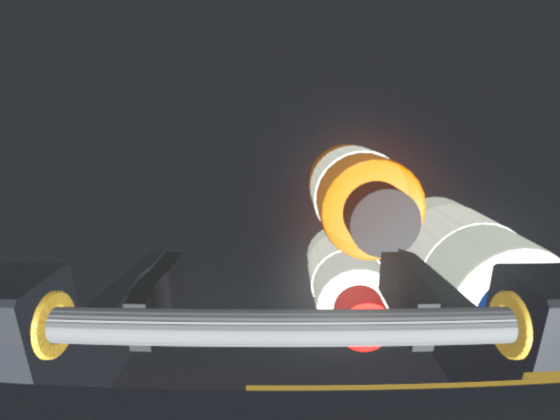

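Run:
```python
from h import *
import pickle
d=pickle.load(open('s0.pkl','rb'));T=d['top'];S=d['side']
R=cv2.Rodrigues(np.array(manip.observe()['tool_rot']))[0];print(R.round(3)); print('radial az',np.arctan2(-.617,.274))
for n,(u0,v0,u1,v1) in dict(top=(100,190,310,350),side=(190,180,340,390)).items():
    im=d[n]['frame'][v0:v1,u0:u1]
    cv2.imwrite(f'pics/crop2_{n}.png',cv2.resize(im,None,fx=3.7 if n=='top' else 2.8,fy=3.7 if n=='top' else 2.8,interpolation=cv2.INTER_CUBIC))
```

```text
[[ 0.407 -0.914 -0.001]
 [-0.914 -0.407  0.002]
 [-0.002 -0.    -1.   ]]
radial az -1.1528727943189432
```

View pics/crop2_top.png

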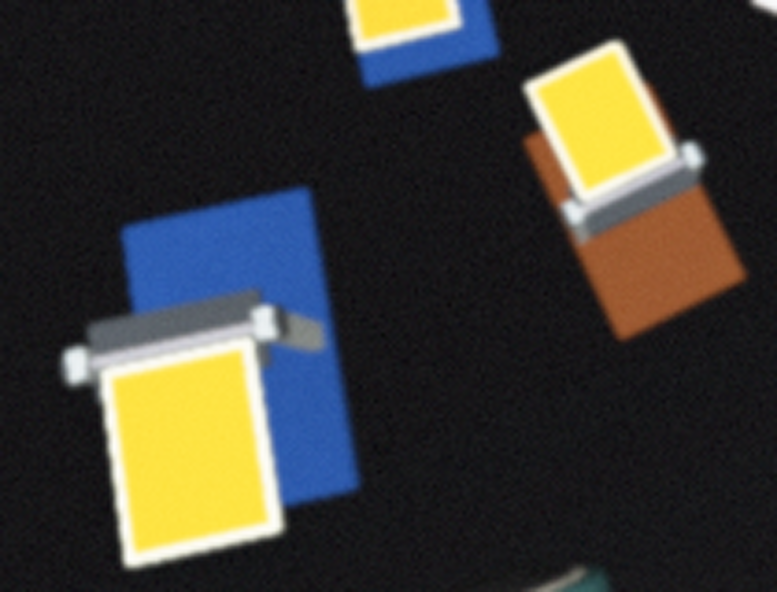

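View pics/crop2_side.png

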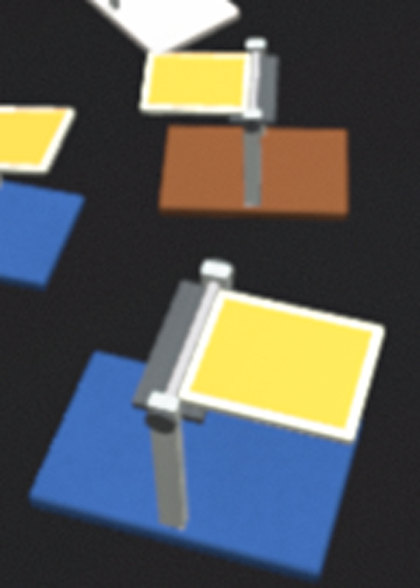

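Run:
```python
from h import *
import pickle
d=pickle.load(open('s0.pkl','rb'));T=d['top'];S=d['side']
ct=lambda x,y:(100+(x+.5)/3.7-.5,190+(y+.5)/3.7-.5)
cs=lambda x,y:(190+(x+.5)/2.8-.5,180+(y+.5)/2.8-.5)
az=.31
for n,a,b in [('bigpostR',(264,322),(216,268)),('bigpostL',(75,365),(163,402)),('bigedgeR',(281,530),(382,328)),('brownpostL',(573,211),(253,114)),('brownpostR',(692,156),(256,43)),('brownedgeL',(527,88),(143,109)),('brownedgeR',(620,42),(151,53))]:
    x,e=tri(T,ct(*a),S,cs(*b)); print(n,x.round(3),np.round(e[0],4),'radial %.3f left %.3f'%(x[0]*np.cos(az)+x[1]*np.sin(az),-x[0]*np.sin(az)+x[1]*np.cos(az)))
```

```text
bigpostR [0.318 0.221 0.16 ] 0.0002 radial 0.370 left 0.114
bigpostL [0.286 0.33  0.159] 0.0001 radial 0.373 left 0.227
bigedgeR [0.2   0.199 0.151] 0.0001 radial 0.251 left 0.128
brownpostL [0.401 0.045 0.12 ] 0.001 radial 0.396 left -0.079
brownpostR [ 0.443 -0.028  0.122] 0.0005 radial 0.413 left -0.161
brownedgeL [0.482 0.082 0.114] 0.0003 radial 0.484 left -0.069
brownedgeR [0.516 0.024 0.115] 0.0003 radial 0.499 left -0.135
```

```bash
python3 -m crank '[0,0,-20,0,0,0,0, 0,0,-30,0,0,0,0, -8,-40,-30,0,0,-0.081,0, -8,-50,0,0,0,-0.081,0, -8,-50,0,0,0,-0.081,0, -8,-50,0,0,0,-0.081,0, -8,-50,0,0,0,-0.081,0, -8,-50,0,0,0,-0.081,0, -8,-50,0,0,0,-0.081,0, -8,-50,0,0,0,-0.081,0, -8,-50,0,0,0,-0.081,0, -8,-50,0,0,0,-0.081,0]'
cat > st.py <<'E'
from h import *
o=manip.observe();p=o['eef_pos'];R=cv2.Rodrigues(np.array(o['tool_rot']))[0]
az=.31;er=np.array([np.cos(az),np.sin(az),0]);el=np.array([-np.sin(az),np.cos(az),0])
print('t',o['time_s'],'q',o['q'].round(3),'F',o['force'].round(2),'gap',round(o['finger_gap'],4))
print('p',p.round(4),'rad %.4f left %.4f z %.4f'%(p@er,p@el,p[2]),'az',np.arctan2(p[1],p[0]).round(4))
print('tool x,y,z in (er,el,z):');print((np.array([er,el,[0,0,1]])@R).round(3).T)
E
python3 st.py
```

```text
time_s: 1.65
eef_pos: [0.5561, -0.2208, 0.3375]
tool_rot: [3.096, -0.53, 0.003]
force: [-0.4, -0.8, 0.2]
finger_gap: 0.0002
t 1.65 q [-0.42   0.078  1.67   0.     1.391 -0.08 ] F [-0.38 -0.83  0.17] gap 0.0002
p [ 0.5561 -0.2208  0.3375] rad 0.4622 left -0.3799 z 0.3375 az -0.3779
tool x,y,z in (er,el,z):
[[ 0.797 -0.605  0.002]
 [-0.605 -0.797  0.   ]
 [ 0.002 -0.001 -1.   ]]
```

```bash
python3 -m crank '[-10,-38,0,0,0,-0.065,0, -10,-38,0,0,0,-0.065,0, -10,-38,0,0,0,-0.065,0, -10,-38,0,0,0,-0.065,0, -10,-38,0,0,0,-0.065,0, -10,-38,0,0,0,-0.065,0, -10,-38,0,0,0,-0.065,0, -10,-38,0,0,0,-0.065,0, -10,-38,0,0,0,-0.065,0, -10,-38,0,0,0,-0.065,0]'
python3 st.py
```

```text
time_s: 2.9
eef_pos: [0.4753, 0.1568, 0.3375]
tool_rot: [-3.104, -0.485, -0.004]
force: [-0.2, 0.3, 1.1]
finger_gap: 0.0004
t 2.9 q [ 0.269 -0.114  1.859  0.     1.394 -0.041] F [-0.16  0.3   1.09] gap 0.0004
p [0.4753 0.1568 0.3375] rad 0.5004 left 0.0043 z 0.3375 az 0.3187
tool x,y,z in (er,el,z):
[[ 1.     0.     0.002]
 [ 0.    -1.    -0.   ]
 [ 0.002  0.    -1.   ]]
```

```bash
python3 -m crank '[0,0,0,0,0.11,0,0, 0,0,0,0,0.11,0,0, 0,0,0,0,0.11,0,0, 0,0,0,0,0.11,0,0, 0,0,0,0,0.11,0,0, -9,3,-5,0,0,0,0, -20,0,32,0,0,0,0, -20,0,32,0,0,0,0, -20,0,32,0,0,0,0, -20,0,32,0,0,0,0, 0,0,0,0,0,0,0]'
python3 st.py
```

```text
time_s: 4.28
eef_pos: [0.4633, 0.1486, 0.1813]
tool_rot: [-2.915, -0.452, -0.809]
force: [-0.1, -0.7, -0.6]
finger_gap: 0.0001
t 4.275 q [ 0.233 -0.352  2.426  0.078  0.529 -0.131] F [-0.13 -0.69 -0.62] gap 0.0001
p [0.4633 0.1486 0.1813] rad 0.4866 left 0.0002 z 0.1813 az 0.3103
tool x,y,z in (er,el,z):
[[ 0.857 -0.002  0.516]
 [-0.002 -1.    -0.001]
 [ 0.516 -0.001 -0.857]]
```

```bash
cat > arm.py <<'E'
import numpy as np
from scipy.optimize import least_squares
D=[(.2646,1.605,1.2737,0,.2743,-.6162,.2547),(.078,1.67,1.391,0,.5561,-.2208,.3375),(-.114,1.859,1.394,0,.4753,.1568,.3375),(-.352,2.426,.529,.078,.4633,.1486,.1813)]
def fk(p,q2,q3,q5):
    L1,L2,L3,h,r0=p; a=q2+q3; s=a+q5
    return r0+L1*np.sin(q2)+L2*np.sin(a)+L3*np.sin(s), h+L1*np.cos(q2)+L2*np.cos(a)+L3*np.cos(s)
def res(p):
    o=[]
    for q2,q3,q5,q4,x,y,z in D:
        r,zz=fk(p,q2,q3,q5); o+= [r-np.sqrt(max(x*x+y*y-.0237**2,0)),zz-z]
    return o+[ (p[4])*.02]
f=least_squares(res,[.5,.55,.25,.2,0]);P=f.x
if __name__=='__main__':
    print(P.round(3),np.round(f.fun,4))
    for tau in (.45,.55,.65):
      for r,z in ((.49,.18),(.49,.109),(.515,.109)):
        s=least_squares(lambda q:[fk(P,*q)[0]-r,fk(P,*q)[1]-z,q.sum()-(np.pi-tau)],[-.35,2.4,.5]);print(tau,r,z,s.x.round(3),s.cost<1e-8)
E
python3 arm.py
```

```text
[0.512 0.563 0.324 0.251 0.002] [ 0.0001  0.0001 -0.0001  0.      0.     -0.0001  0.     -0.      0.    ]
0.45 0.49 0.18 [-0.295  2.363  0.624] True
0.45 0.49 0.109 [-0.182  2.43   0.443] True
0.45 0.515 0.109 [-0.125  2.384  0.433] True
0.55 0.49 0.18 [-0.345  2.428  0.509] True
0.55 0.49 0.109 [-0.219  2.495  0.316] True
0.55 0.515 0.109 [-0.159  2.448  0.303] True
0.65 0.49 0.18 [-0.389  2.493  0.388] True
0.65 0.49 0.109 [-0.246  2.557  0.18 ] True
0.65 0.515 0.109 [-0.183  2.511  0.164] True
```

```bash
python3 -m crank '[-11,0,21,0,0,0,0, -11,0,21,0,0,0,0, -12,0,21,0,0,0,0, 0,0,0,0,0,0,0]'
python3 st.py; python3 -c "
from h import *
s=snap('side','side1.png');f=s['frame'][150:320,110:330];cv2.imwrite('pics/s1c.png',cv2.resize(f,None,fx=3.4,fy=3.4))"
```

```text
time_s: 4.78
eef_pos: [0.4695, 0.1505, 0.1132]
tool_rot: [-2.912, -0.452, -0.819]
force: [-0.1, 0.3, 1.0]
finger_gap: 0.0002
t 4.775 q [ 0.234 -0.219  2.482  0.118  0.334 -0.175] F [-0.13  0.34  1.05] gap 0.0002
p [0.4695 0.1505 0.1132] rad 0.4931 left 0.0001 z 0.1132 az 0.3102
tool x,y,z in (er,el,z):
[[ 0.853 -0.002  0.521]
 [-0.002 -1.    -0.   ]
 [ 0.521 -0.001 -0.853]]
```

View pics/s1c.png

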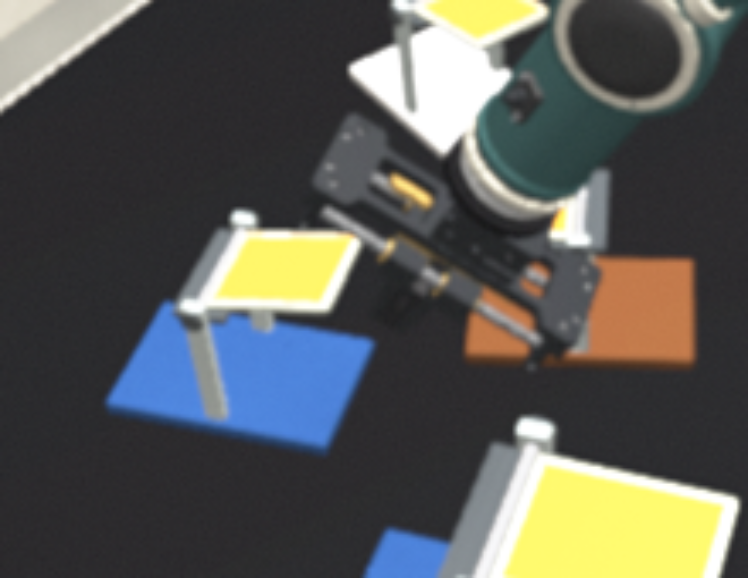

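```bash
cat > traj.py <<'E'
import sys
from h import *
# usage: traj.py th0 th1 n tau1 [k or s]: rows from the measured pose
P=np.array([.6173,.110])
def tau_of(th): return .55 if th<1.1 else max(0,.55*(2.5-th)/1.4)
def tcp(th,tau,k=20,s=65):
    f=np.array([-np.cos(th),np.sin(th)]);n=np.array([-np.sin(th),-np.cos(th)])
    x=np.array([np.cos(tau),np.sin(tau)]);z=np.array([np.sin(tau),-np.cos(tau)])
    if th<np.pi/2-tau: C=.09*f+.003*n+k/1e3*z
    else: C=s/1e3*f+.003*n
    return P+C-.0175*x-.017*z
if __name__=='__main__':
    ths=[float(a) for a in sys.argv[1].split(',')]; k=float(sys.argv[2]); s=float(sys.argv[3])
    o=manip.observe();p=np.array(o['eef_pos']);R=cv2.Rodrigues(np.array(o['tool_rot']))[0]
    az=.31;er=np.array([np.cos(az),np.sin(az),0]);el=np.array([-np.sin(az),np.cos(az),0])
    c=np.array([p@er,p[2]]);t=np.arctan2(R[:,2]@er,-R[2,2]); print('left',p@el,'tau',t)
    for th in ths:
        tn=tau_of(th);g=tcp(th,tn,k,s);d=(g-c)*1e3
        print('%.2f tau %.3f  row x %.1f z %.1f ay %.3f   tcp %s'%(th,tn,d@[np.cos(t),np.sin(t)],d@[np.sin(t),-np.cos(t)],tn-t,g.round(4)))
        c=g;t=tn
E
python3 traj.py 0.1,0.2,0.3,0.4,.5,.6,.7,.8,.9,1.0,1.1 20 70
```

```text
left 3.3465671906429684e-06 tau 0.550698262564367
0.10 tau 0.550  row x 11.9 z 19.2 ay -0.001   tcp [0.5141 0.1043]
0.20 tau 0.550  row x 5.6 z -7.1 ay 0.000   tcp [0.5151 0.1132]
0.30 tau 0.550  row x 6.2 z -6.5 ay 0.000   tcp [0.5171 0.122 ]
0.40 tau 0.550  row x 6.9 z -5.8 ay 0.000   tcp [0.5199 0.1306]
0.50 tau 0.550  row x 7.4 z -5.1 ay 0.000   tcp [0.5235 0.1388]
0.60 tau 0.550  row x 7.9 z -4.3 ay 0.000   tcp [0.528  0.1466]
0.70 tau 0.550  row x 8.3 z -3.5 ay 0.000   tcp [0.5332 0.154 ]
0.80 tau 0.550  row x 8.6 z -2.7 ay 0.000   tcp [0.5391 0.1608]
0.90 tau 0.550  row x 8.8 z -1.8 ay 0.000   tcp [0.5457 0.1669]
1.00 tau 0.550  row x 9.0 z -0.9 ay 0.000   tcp [0.5528 0.1724]
1.10 tau 0.550  row x 7.4 z -0.1 ay 0.000   tcp [0.5591 0.1764]
```

```bash
python3 -m crank '[6,0,10,0,0,0,0, 6,0,9,0,0,0,0, 5.5,0,-7,0,0,0,0, 6,0,-6.5,0,0,0,0, 0,0,0,0,0,0,0]'
python3 st.py; python3 -c "
from h import *
s=snap('side','side2.png');f=s['frame'][150:320,110:330];cv2.imwrite('pics/s2c.png',cv2.resize(f,None,fx=3.4,fy=3.4))"
```

```text
time_s: 5.45
eef_pos: [0.4915, 0.1575, 0.1217]
tool_rot: [-2.91, -0.452, -0.824]
force: [0.4, -0.3, -0.0]
finger_gap: 0.0006
t 5.45 q [ 0.239 -0.182  2.435  0.108  0.339 -0.161] F [ 0.43 -0.28 -0.02] gap 0.0006
p [0.4915 0.1575 0.1217] rad 0.5161 left 0.0001 z 0.1217 az 0.3102
tool x,y,z in (er,el,z):
[[ 0.852 -0.002  0.524]
 [-0.002 -1.     0.   ]
 [ 0.524 -0.001 -0.852]]
```

View pics/s2c.png

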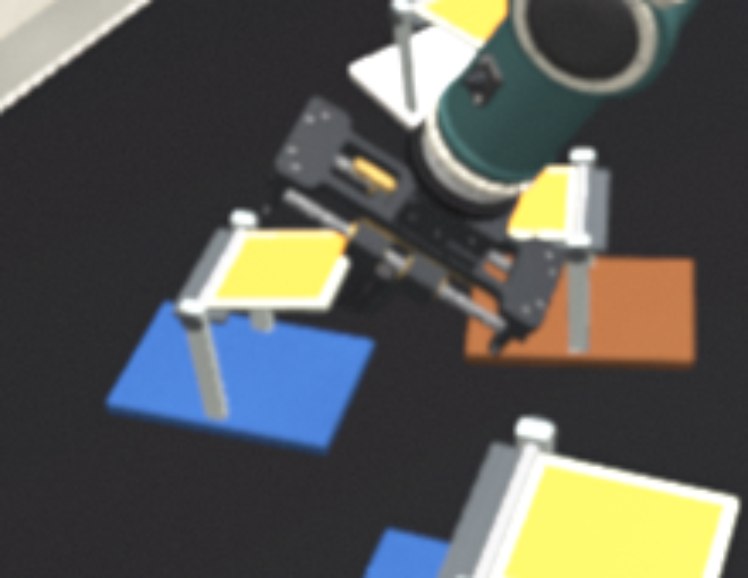

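The finger now sits at the flag's free edge and the flag corner is still near crop pixel (328,310), so the flag hasn't moved yet. I'll carry on along the arc.

```bash
python3 -m crank '[7,0,-5.8,0,0,0,0, 7.5,0,-5,0,0,0,0, 8,0,-4.3,0,0,0,0]'
python3 st.py; python3 -c "
from h import *
s=snap('side','side3.png');f=s['frame'][150:320,110:330];cv2.imwrite('pics/s3c.png',cv2.resize(f,None,fx=3.4,fy=3.4))"
```

```text
time_s: 5.88
eef_pos: [0.5013, 0.1607, 0.1451]
tool_rot: [-2.912, -0.452, -0.82]
force: [-1.8, -0.2, -0.5]
finger_gap: 0.0004
t 5.875 q [ 0.242 -0.199  2.395  0.09   0.399 -0.139] F [-1.84 -0.19 -0.51] gap 0.0004
p [0.5013 0.1607 0.1451] rad 0.5265 left 0.0001 z 0.1451 az 0.3102
tool x,y,z in (er,el,z):
[[ 0.853 -0.002  0.522]
 [-0.002 -1.    -0.   ]
 [ 0.522 -0.001 -0.853]]
```

View pics/s3c.png

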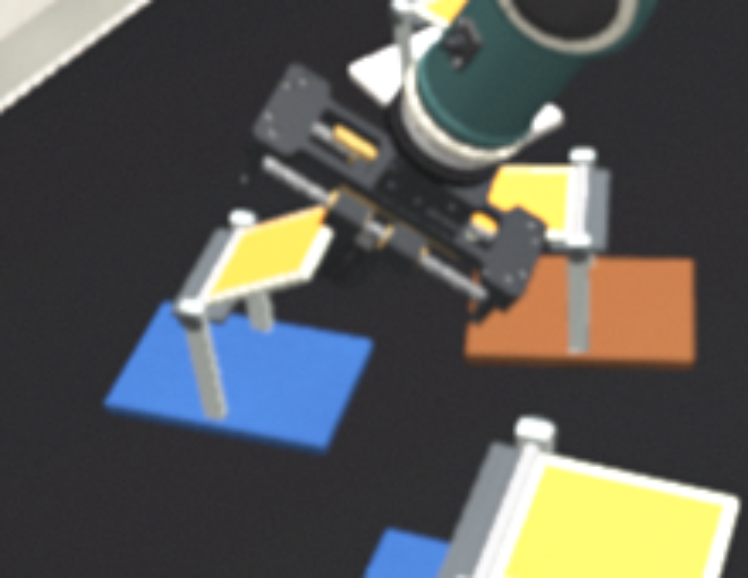

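The flag is rising, with its edge corner now at crop pixel (315,272). The stand stays put (base corner still at (372,343)) and the force is about 2 N.

```bash
python3 -m crank '[8.3,0,-3.5,0,0,0,0, 8.6,0,-2.7,0,0,0,0, 8.8,0,-1.8,0,0,0,0, 9,0,-0.9,0,0,0,0]'
python3 st.py; python3 traj.py 1.1,1.2,1.3,1.4,1.5,1.6,1.7,1.8,1.9,2,2.1,2.2,2.3,2.4,2.5,2.6,2.7,2.8,2.9,3.0,3.1,3.14 20 70;python3 -c "
from h import *
s=snap('side','side4.png');f=s['frame'][150:320,110:330];cv2.imwrite('pics/s4c.png',cv2.resize(f,None,fx=3.4,fy=3.4))"
```

```text
time_s: 6.42
eef_pos: [0.5263, 0.1686, 0.1715]
tool_rot: [-2.911, -0.452, -0.822]
force: [-0.6, -0.4, -0.4]
finger_gap: 0.0004
t 6.425 q [ 0.246 -0.181  2.325  0.075  0.448 -0.12 ] F [-0.56 -0.44 -0.4 ] gap 0.0004
p [0.5263 0.1686 0.1715] rad 0.5526 left -0.0000 z 0.1715 az 0.31
tool x,y,z in (er,el,z):
[[ 0.852 -0.002  0.523]
 [-0.002 -1.     0.   ]
 [ 0.523 -0.001 -0.852]]
left -2.3087849614383815e-05 tau 0.5506884437858203
1.10 tau 0.550  row x 8.0 z -0.8 ay -0.001   tcp [0.5591 0.1764]
1.20 tau 0.511  row x 7.7 z -0.1 ay -0.039   tcp [0.5656 0.1804]
1.30 tau 0.471  row x 7.6 z 0.4 ay -0.039   tcp [0.5724 0.1838]
1.40 tau 0.432  row x 7.5 z 0.8 ay -0.039   tcp [0.5794 0.1866]
1.50 tau 0.393  row x 7.4 z 1.2 ay -0.039   tcp [0.5867 0.1886]
1.60 tau 0.354  row x 7.3 z 1.6 ay -0.039   tcp [0.594  0.1899]
1.70 tau 0.314  row x 7.2 z 2.0 ay -0.039   tcp [0.6014 0.1906]
1.80 tau 0.275  row x 7.0 z 2.4 ay -0.039   tcp [0.6088 0.1905]
1.90 tau 0.236  row x 6.8 z 2.8 ay -0.039   tcp [0.6161 0.1897]
2.00 tau 0.196  row x 6.6 z 3.1 ay -0.039   tcp [0.6232 0.1882]
2.10 tau 0.157  row x 6.3 z 3.5 ay -0.039   tcp [0.6301 0.186 ]
2.20 tau 0.118  row x 6.1 z 3.8 ay -0.039   tcp [0.6367 0.1832]
2.30 tau 0.079  row x 5.8 z 4.1 ay -0.039   tcp [0.6429 0.1798]
2.40 tau 0.039  row x 5.5 z 4.4 ay -0.039   tcp [0.6487 0.1758]
2.50 tau 0.000  row x 5.2 z 4.7 ay -0.039   tcp [0.6541 0.1713]
2.60 tau 0.000  row x 4.2 z 5.6 ay 0.000   tcp [0.6582 0.1657]
2.70 tau 0.000  row x 3.6 z 6.0 ay 0.000   tcp [0.6618 0.1596]
2.80 tau 0.000  row x 2.9 z 6.4 ay 0.000   tcp [0.6648 0.1533]
2.90 tau 0.000  row x 2.3 z 6.6 ay 0.000   tcp [0.667  0.1467]
3.00 tau 0.000  row x 1.6 z 6.8 ay 0.000   tcp [0.6687 0.1398]
3.10 tau 0.000  row x 0.9 z 6.9 ay 0.000   tcp [0.6696 0.1329]
3.14 tau 0.000  row x 0.2 z 2.8 ay 0.000   tcp [0.6698 0.1301]
```

View pics/s4c.png

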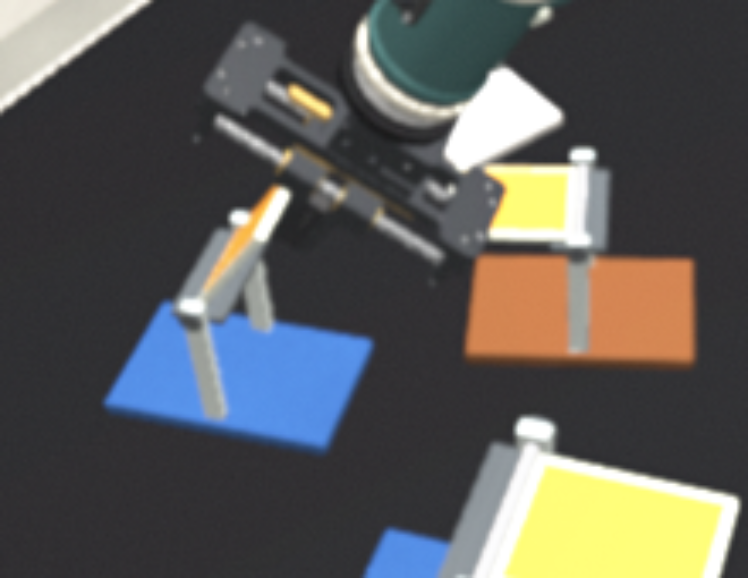

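The flag is at about 1 rad with its edge at crop pixel (275,215), and the stand hasn't moved. Next I'll take it past upright.

```bash
python3 -m crank '[8,0,-0.8,0,0,0,0, 7.7,0,-0.1,0,-0.039,0,0, 7.6,0,0.4,0,-0.039,0,0, 7.5,0,0.8,0,-0.039,0,0, 7.4,0,1.2,0,-0.039,0,0, 7.3,0,1.6,0,-0.039,0,0, 7.2,0,2,0,-0.039,0,0, 7,0,2.4,0,-0.039,0,0]'
python3 st.py; python3 traj.py 1.9,2,2.1,2.2,2.3,2.4,2.5 20 70;python3 -c "
from h import *
s=snap('side','side5.png');f=s['frame'][150:320,110:330];cv2.imwrite('pics/s5c.png',cv2.resize(f,None,fx=3.4,fy=3.4))"
```

```text
time_s: 7.48
eef_pos: [0.5797, 0.1856, 0.1899]
tool_rot: [-3.034, -0.471, -0.422]
force: [-0.9, -0.1, 0.8]
finger_gap: 0.0006
t 7.475 q [ 0.262  0.036  2.015  0.017  0.815 -0.056] F [-0.9  -0.09  0.78] gap 0.0006
p [0.5797 0.1856 0.1899] rad 0.6087 left -0.0001 z 0.1899 az 0.3098
tool x,y,z in (er,el,z):
[[ 0.962 -0.002  0.273]
 [-0.002 -1.     0.   ]
 [ 0.273 -0.001 -0.962]]
left -0.00012782820927367822 tau 0.27607868971653055
1.90 tau 0.236  row x 7.1 z 2.2 ay -0.040   tcp [0.6161 0.1897]
2.00 tau 0.196  row x 6.6 z 3.1 ay -0.039   tcp [0.6232 0.1882]
2.10 tau 0.157  row x 6.3 z 3.5 ay -0.039   tcp [0.6301 0.186 ]
2.20 tau 0.118  row x 6.1 z 3.8 ay -0.039   tcp [0.6367 0.1832]
2.30 tau 0.079  row x 5.8 z 4.1 ay -0.039   tcp [0.6429 0.1798]
2.40 tau 0.039  row x 5.5 z 4.4 ay -0.039   tcp [0.6487 0.1758]
2.50 tau 0.000  row x 5.2 z 4.7 ay -0.039   tcp [0.6541 0.1713]
```

View pics/s5c.png

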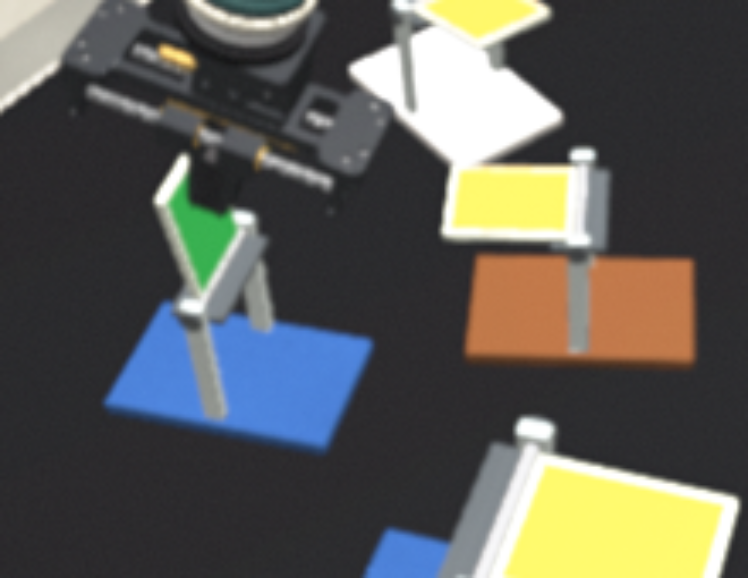

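The flag is past upright with its green face towards the tip at crop pixel (205,190), and the stand hasn't moved. I'll continue down the other side.

```bash
python3 -m crank '[7,0,2.3,0,-0.039,0,0, 6.6,0,3.1,0,-0.039,0,0, 6.3,0,3.5,0,-0.039,0,0, 6.1,0,3.8,0,-0.039,0,0, 5.8,0,4.1,0,-0.039,0,0, 5.5,0,4.4,0,-0.039,0,0, 5.2,0,4.7,0,-0.039,0,0, 4.2,0,5.6,0,0,0,0, 3.6,0,6,0,0,0,0]'
python3 st.py; python3 traj.py 2.8,2.9,3,3.1,3.14 20 70;python3 -c "
from h import *
s=snap('side','side6.png');f=s['frame'][150:320,110:330];cv2.imwrite('pics/s6c.png',cv2.resize(f,None,fx=3.4,fy=3.4))"
```

```text
time_s: 8.65
eef_pos: [0.6301, 0.2016, 0.1592]
tool_rot: [-3.104, -0.482, -0.007]
force: [0.6, -0.4, 0.0]
finger_gap: 0.0003
t 8.65 q [ 0.272  0.308  1.732  0.     1.097 -0.036] F [ 0.59 -0.42  0.04] gap 0.0003
p [0.6301 0.2016 0.1592] rad 0.6616 left -0.0002 z 0.1592 az 0.3096
tool x,y,z in (er,el,z):
[[ 1.    -0.002  0.005]
 [-0.002 -1.     0.   ]
 [ 0.005 -0.    -1.   ]]
left -0.00023951119803339305 tau 0.004782411881198879
2.80 tau 0.000  row x 3.2 z 5.9 ay -0.005   tcp [0.6648 0.1533]
2.90 tau 0.000  row x 2.3 z 6.6 ay 0.000   tcp [0.667  0.1467]
3.00 tau 0.000  row x 1.6 z 6.8 ay 0.000   tcp [0.6687 0.1398]
3.10 tau 0.000  row x 0.9 z 6.9 ay 0.000   tcp [0.6696 0.1329]
3.14 tau 0.000  row x 0.2 z 2.8 ay 0.000   tcp [0.6698 0.1301]
```

View pics/s6c.png

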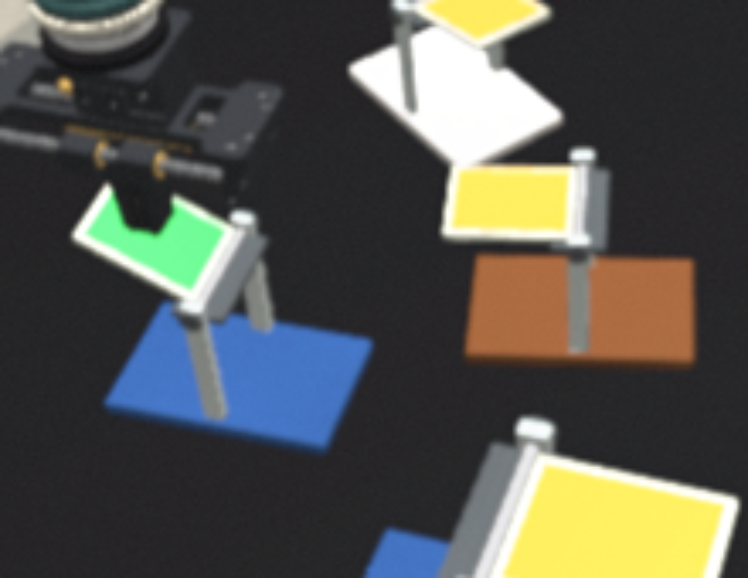

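The flag lies at about 2.7 rad, green face up at crop pixel (150,235). I'll go down slowly from here, checking the force.

```bash
python3 -m crank '[3,0,6,0,0,0,0, 2.3,0,6.6,0,0,0,0, 1.6,0,6.8,0,0,0,0]'; python3 -m crank '[0.6,0,3.5,0,0,0,0]'; python3 -m crank '[0.3,0,3,0,0,0,0]'
```

```text
time_s: 9.07
eef_pos: [0.6368, 0.2037, 0.14]
tool_rot: [-3.104, -0.482, -0.007]
force: [0.5, 0.4, 0.2]
finger_gap: 0.0005
time_s: 9.2
eef_pos: [0.637, 0.2038, 0.1361]
tool_rot: [-3.104, -0.482, -0.005]
force: [-0.1, 0.2, 0.6]
finger_gap: 0.0008
time_s: 9.32
eef_pos: [0.6373, 0.2039, 0.1335]
tool_rot: [-3.104, -0.482, -0.006]
force: [-0.0, -0.9, 0.8]
finger_gap: 0.0011
```

```bash
python3 -m crank '[0,0,1.5,0,0,0,0]'|sed -n 2,4p; python3 -m crank '[0,0,1.5,0,0,0,0]'|sed -n 2,4p; python3 -c "
from h import *
s=snap('side','side7.png');f=s['frame'][150:320,110:330];cv2.imwrite('pics/s7c.png',cv2.resize(f,None,fx=3.4,fy=3.4))"
```

```text
eef_pos: [0.6374, 0.2039, 0.1321]
tool_rot: [-3.104, -0.482, -0.006]
force: [-0.3, 0.1, 1.1]
eef_pos: [0.6375, 0.2039, 0.1308]
tool_rot: [-3.104, -0.482, -0.006]
force: [-0.1, 0.1, 1.2]
```

View pics/s7c.png

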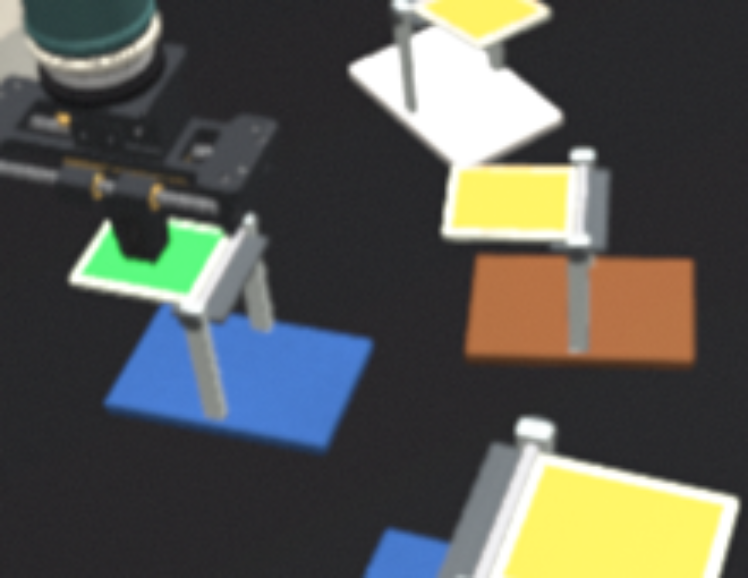

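```bash
python3 -m crank '[0,0,0.8,0,0,0,0]'|sed -n 2,4p; python3 -m crank '[0,0,0.6,0,0,0,0]'|sed -n 2,4p;python3 -m crank '[0,0,0.6,0,0,0,0]'|sed -n 2,4p
```

```text
eef_pos: [0.6375, 0.2039, 0.1304]
tool_rot: [-3.104, -0.482, -0.006]
force: [-1.6, -0.0, 3.5]
eef_pos: [0.6375, 0.204, 0.1303]
tool_rot: [-3.104, -0.482, -0.006]
force: [-3.4, -0.8, 6.9]
eef_pos: [0.6375, 0.204, 0.1303]
tool_rot: [-3.104, -0.482, -0.007]
force: [-4.7, -0.7, 10.2]
```

The force climbs at z=0.1303 against a nominal 0.1301, so the flag is on its stop. I'll retract straight up.

```bash
python3 -m crank '[0,0,-2,0,0,0,0, 0,0,-5,0,0,0,0, 0,0,-20,0,0,0,0, 0,0,-40,0,0,0,0, 0,0,-50,0,0,0,0, -40,0,-40,0,0,0,0, -60,0,0,0,0,0,0, -60,0,0,0,0,0,0, 0,0,0,0,0,0,0, 0,0,0,0,0,0,0]'
python3 -c "
from h import *
import pickle
d={}
s=d['side']=snap('side','side8.png');f=s['frame'][150:320,110:330];cv2.imwrite('pics/s8c.png',cv2.resize(f,None,fx=3.4,fy=3.4))
s=d['top']=snap('top','top8.png')
pickle.dump(d,open('s8.pkl','wb'))
f0=pickle.load(open('s0.pkl','rb'))
for n in ('top','side'):
  for k,lo,hi in (('blue',(100,120,40),(130,255,255)),('amber',(20,150,120),(35,255,255)),('green',(50,120,80),(80,255,255))):
    for t,q in (('old',f0[n]),('new',d[n])):
      c,_=cv2.findContours(cv2.inRange(cv2.cvtColor(q['frame'],cv2.COLOR_BGR2HSV),lo,hi),cv2.RETR_EXTERNAL,cv2.CHAIN_APPROX_NONE)
      print(n,k,t,[tuple(np.round(cv2.minAreaRect(x)[0],1)) for x in c if cv2.contourArea(x)>150])
"
```

```text
time_s: 11.25
eef_pos: [0.4853, 0.1555, 0.2869]
tool_rot: [-3.103, -0.482, -0.012]
force: [1.0, 0.2, 0.2]
finger_gap: 0.0006
top blue old [(np.float64(164.3), np.float64(286.0)), (np.float64(210.1), np.float64(181.8))]
top blue new [(np.float64(218.7), np.float64(179.6))]
top amber old [(np.float64(150.4), np.float64(311.4)), (np.float64(261.9), np.float64(222.3)), (np.float64(206.5), np.float64(184.4)), (np.float64(330.1), np.float64(172.1))]
top amber new [(np.float64(261.9), np.float64(222.3)), (np.float64(330.1), np.float64(172.1))]
top green old [(np.float64(13.0), np.float64(347.0))]
top green new [(np.float64(13.0), np.float64(347.0)), (np.float64(205.6), np.float64(149.6))]
side blue old [(np.float64(259.1), np.float64(345.0)), (np.float64(180.0), np.float64(260.0)), (np.float64(521.2), np.float64(78.4)), (np.float64(380.1), np.float64(38.7))]
side blue new [(np.float64(259.1), np.float64(345.1)), (np.float64(179.6), np.float64(259.8)), (np.float64(521.4), np.float64(78.5)), (np.float64(416.0), np.float64(46.3))]
side amber old [(np.float64(290.0), np.float64(308.7)), (np.float64(193.0), np.float64(229.0)), (np.float64(259.7), np.float64(208.6)), (np.float64(251.0), np.float64(152.1))]
side amber new [(np.float64(285.4), np.float64(307.6)), (np.float64(259.6), np.float64(208.5))]
side green old []
side green new [(np.float64(154.0), np.float64(224.7))]
```

View pics/s8c.png

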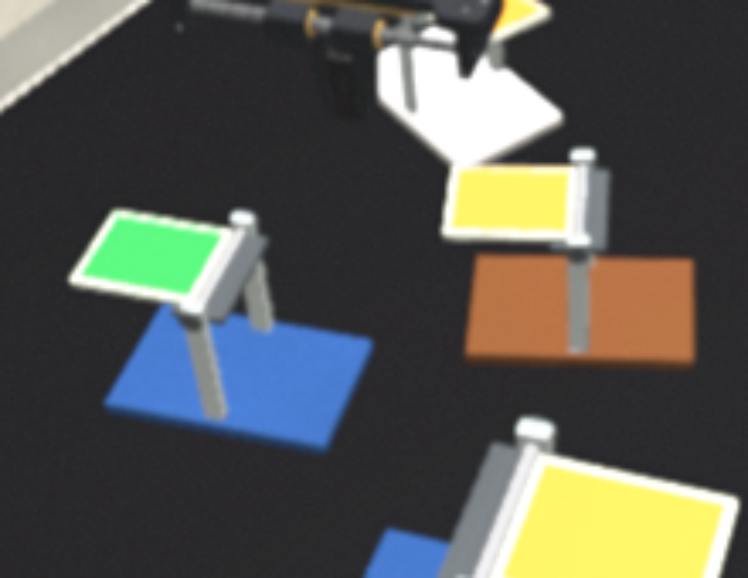

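View pics/top8.png

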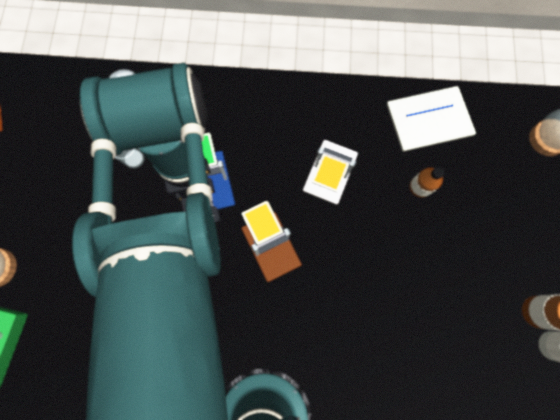

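```bash
python3 -m crank '[0,40,-10,0,0,0.08,0, -1.5,40,-10,0,0,0.08,0, -1.5,40,-10,0,0,0.08,0, -1.5,40,0,0,0,0.08,0, -1.5,40,0,0,0,0.08,0, -1.5,40,0,0,0,0.08,0, -1.5,40,0,0,0,0.08,0, -1.5,40,0,0,0,0.08,0, -1.5,40,0,0,0,0.08,0, -1.5,40,0,0,0,0.08,0, 0,0,0,0,0,0,0, 0,0,0,0,0,0,0]'
python3 -c "
from h import *
import pickle
d={}
for n in('side','top'):
  d[n]=snap(n,n+'9.png')
T=d['top']['frame'][105:225,170:250];S=d['side']['frame'][200:290,110:230]
cv2.imwrite('pics/t9c.png',cv2.resize(T,None,fx=5,fy=5,interpolation=cv2.INTER_CUBIC));cv2.imwrite('pics/s9c.png',cv2.resize(S,None,fx=6,fy=6,interpolation=cv2.INTER_CUBIC))
pickle.dump(d,open('s9.pkl','wb'))
f0=pickle.load(open('s0.pkl','rb'))
for n in('top','side'):
  s=d[n];hsv=cv2.cvtColor(s['frame'],cv2.COLOR_BGR2HSV)
  for k,lo,hi in (('blue',(100,120,40),(130,255,255)),('amber',(20,150,120),(35,255,255)),('green',(50,120,80),(80,255,255))):
    for x in cv2.findContours(cv2.inRange(hsv,lo,hi),cv2.RETR_EXTERNAL,cv2.CHAIN_APPROX_NONE)[0]:
      if cv2.contourArea(x)>150: r=cv2.minAreaRect(x);print(n,k,np.round(r[0],1),cv2.boxPoints(r).round(1).tolist())
"
```

```text
time_s: 12.85
eef_pos: [0.4519, -0.2329, 0.3146]
tool_rot: [-3.044, 0.764, -0.005]
force: [0.5, 0.3, 0.2]
finger_gap: 0.0008
top blue [164.6 286. ] [[130.0, 248.6999969482422], [183.8000030517578, 238.89999389648438], [199.1999969482422, 323.29998779296875], [145.3000030517578, 333.1000061035156]]
top blue [210.1 181.8] [[184.0, 158.0], [222.8000030517578, 148.89999389648438], [236.10000610351562, 205.5], [197.3000030517578, 214.60000610351562]]
top amber [150.4 311.4] [[129.5, 290.70001220703125], [164.10000610351562, 285.3999938964844], [171.3000030517578, 332.20001220703125], [136.6999969482422, 337.5]]
top amber [261.9 222.3] [[245.60000610351562, 214.1999969482422], [265.20001220703125, 204.39999389648438], [278.20001220703125, 230.39999389648438], [258.6000061035156, 240.1999969482422]]
top amber [330.1 172.1] [[315.20001220703125, 179.89999389648438], [324.70001220703125, 156.3000030517578], [344.8999938964844, 164.3000030517578], [335.3999938964844, 188.0]]
top green [ 13. 347.] [[-0.0, 310.0], [26.0, 310.0], [26.0, 384.0], [0.0, 384.0]]
top green [199.3 151. ] [[185.60000610
[... 561 characters left out ...]
.1000061035156, 16.200000762939453], [464.8999938964844, 78.5999984741211]]
side amber [290.  308.5] [[259.0, 318.1000061035156], [266.79998779296875, 285.8999938964844], [321.0, 299.0], [313.20001220703125, 331.20001220703125]]
side amber [259.6 208.5] [[244.0, 215.0], [244.5, 201.0], [275.20001220703125, 202.0], [274.79998779296875, 216.0]]
side amber [251.1 152.1] [[237.6999969482422, 151.3000030517578], [259.20001220703125, 141.5], [264.3999938964844, 152.89999389648438], [242.89999389648438, 162.6999969482422]]
side green [154.  224.8] [[134.8000030517578, 230.5], [137.60000610351562, 213.10000610351562], [173.3000030517578, 219.10000610351562], [170.39999389648438, 236.39999389648438]]
```

View pics/t9c.png

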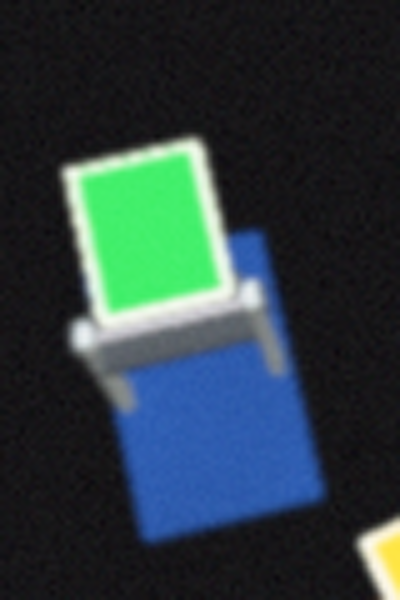

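View pics/s9c.png

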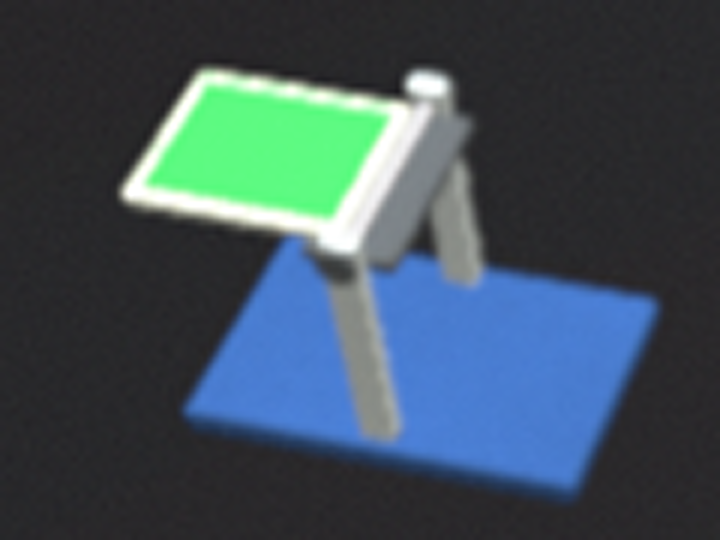

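View pics/top9.png

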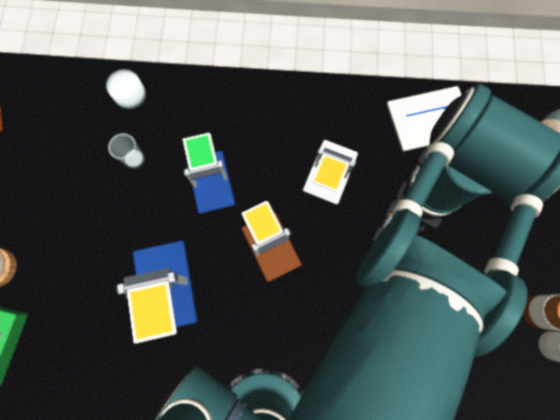

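Run:
```python
from h import *
import pickle
d=pickle.load(open('s9.pkl','rb'));T=d['top'];S=d['side']
ps=[tri(T,a,S,b)[0] for a,b in [((185.6,140.3),(134.8,230.5)),((206.9,135.3),(137.6,213.1)),((213.1,161.6),(173.3,219.1)),((191.7,166.6),(170.4,236.4))]]
for p in ps: print(p.round(4))
f=(ps[0]+ps[1]-ps[2]-ps[3])/2; print('slope',np.arctan2(f[2],np.hypot(*f[:2])))
manip.job_done()
```

```text
[0.6591 0.2389 0.1158]
[0.6854 0.1917 0.1138]
[0.6091 0.1652 0.1154]
[0.5848 0.2127 0.1174]
slope -0.01982747825133197
the job is handed in; nothing more can be done
```

The flag on the small blue stand is turned right over and lies flat on the far side, green face up. I handed the job in at about 13 s, with the arm clear of everything.

- **How it was done:** I kept the fingers closed and put the tip under the free edge. From there I pushed the flag along its arc past upright, then down on the green face until it met the stop. The push took about 1–2 N along the way. On the stop the force climbed to about 10 N vertically (about 11 N in total), and I backed off at once.
- **Flag:** a two-camera check put the green face level to within about 0.02 rad, at about 0.115 m high against a nominal 0.113 m. That difference is within the measurement error.
- **Blue stand:** its centre is unchanged in the top view, to 0.1 px. The side view shows a shift of 0.4 px, about 1 mm at most.
- **Other things:** the white stand's flag is where it was, to 0.1 px. The beaker looks unmoved. The bottle was hidden by the arm in the last top picture, but the one before showed it in place. After that the arm only passed about 0.17 m above it.

No check failed. The only disagreement is that small side-view shift of the blue stand.

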